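# Shift the coil winder's feed lever to the blue slot

### The arm

A 7-joint arm with a two-finger parallel gripper is mounted at the origin on the work surface. World frame = base frame: x ahead of the robot, y to its left, z up, the work surface at z = 0. Lengths are in m, angles in rad, forces in N, time in s.
With the tool pointing down it reaches from about 0.4 to 0.85 m from the base axis. Payload 10.4 kg.
Tool frame: the origin (TCP) lies at the very end of the fingers, on their centre line; the grasp point (between the pads) lies 19 mm behind it (manip.tcp_to_grasp is the z of the grasp point in the tool frame, in m); z points along the fingers, x is the direction in which the jaws open and shut, and the axes are right-handed (so a half turn about z gives the same grasp; the last joint's range is limited). The gripper opens to 85 mm and grips with 20 to 120 N. Pads are 22 mm wide; open, the fingers measure 114 mm over their backs; the gripper's body (76 mm by 85 mm) begins 54 mm behind the grasp point. The pads swing forward as they close: fully open they stand 13 mm farther back than shut.
Start: joints at [-0.023, 0.332, -0.065, 1.46, 0.022, 1.35, -0.088], TCP at [0.625, 0, 0.231] pointing down, gripper open.
Joint ranges: [-2.6, 2.6], [-0.5, 2.12], [-1.47, 1.34], [0.16, 2.42], [-1.27, 4.41], [0.06, 2.06], [-2.6, 2.6]. Speed limits (rad/s): [2.22, 2.22, 2.79, 2.79, 3.14, 3.14, 3.14].

### API

Orientations are given as a unit quaternion [x, y, z, w].
In Python, from workcell import manip gives the robot as it stands.
- The arm moves only by the tool servo_tool, never from a script. Its argument "moves" is a list of rows, each an object with "travel": the shift along the tool's x, y, z in mm, a list of three; "dr": the turn, a rotation vector about the tool's x, y, z in degrees, a list of three. A call has 1 to 12 rows; each row shifts and turns the commanded pose from where the row before left it, along the tool's axes as they then stand; what a row does not reach is not made up. A row lasts 1/8 s, in which the tool goes at most 62.5 mm and 10.7 degrees, less where a joint would pass 70% of its speed; a pose out of reach is approached as far as the arm can. A call is refused whole if a number of a shift passes 62.5 or a number of a turn 10.7, either way. A call with a gripper value outside its range is refused whole. "claw" is the closure, from 0 (fully open) to 1 (shut), set as the call begins (left out, the last holds). The fingers move at their own pace and stop on an object; "squeeze" is the grip in N (left out, the last holds). Time passes only in rows, so rows that do not move let the fingers close. It gives the time, the measured TCP pose, the force and the opening at its end, in the units of the state.
- manip.get_obs(): the state, without advancing time (a new reading comes with each control period).
- manip.camera(name): name is "scene" or "side" or "wrist"; returns the picture (400x640x3 uint8, blue, green, red); there is no depth.
- manip.calibration(name): a dict with "intrinsics" (3x3 intrinsics, pixels), "view" (4x4, takes a point from world to camera coordinates). Camera axes: x right, y down, z forward; pixel columns grow to the right and rows downward; lengths in m; the calibration is good to about 2 mm. A picture is of the moment at which its call begins: read the wrist's pose just before it. calibration takes no time and is no camera call; for the wrist camera it gives the pose at the moment of the call.
- manip.hand_in(): hands the job in, once; it reports no verdict.
The state is a dict: "clock": time; "joint_pos": joint angles; "joint_velocities": joint speeds; "tau": joint torques, N m; "position": TCP position; "ee_rot": TCP orientation; "ft_force": force on the tool from outside, world axes, zero at the start; "torque": the same for the moment, N m; "grip_width": opening from 0.0 (shut) to 1.0 (fully open).
Only numpy, scipy, OpenCV 4.12 (cv2) and the standard library are available. Lean on these libraries where they do the work, as an engineer would, in place of code of your own. Each camera call takes 0.05 s, during which the arm holds its last target. There are 200 camera calls.

### The job

Change the feed of the coil winder: with the outside of the fingers, without pinching the knob, gently push the black-knobbed lever along its H-shaped gate (to the crossing channel, across, then up or down the other leg) until it is fully home in the slot whose end is marked by the blue dot. Leave the lever there and touch nothing; everything else on the bench and on the machine stays where it is.

Things in the scene. Friction and masses are not known exactly. Their poses are not given: they have to be found in the camera images.
- winder: coil winder's green casing, fixed, 240 mm (its x) x 320 mm (its y), top 112 mm above the bench. Origin: centre of its underside; x points to the machine's rear (away from the robot), y to its left, z up; turned by up to 0.3 rad. A copper bobbin on a fixed spindle sticks out 75 mm from the right end, below the casing's top. On top lies a steel plate with the H-gate
- gate_centre (a point): centre of the H, on the 160 x 130 mm steel gate plate's upper face, 124 mm above the bench. The H-shaped opening: two legs along the winder's x at y = +18 and -18 mm, each 16 mm wide, from x = -30 to +30 mm, joined by one crossing channel 20 mm wide along y at x = 0, with rounded corners. The four leg ends are the slots
- knob (a point): centre of the lever's black ball knob, 32 mm wide, about 180 mm above the bench with the lever upright. A 10 mm steel stem runs below it through the gate. It tilts about a pivot 160 mm below the ball's centre, under the gate's centre. Friction holds it where it is left; 2 to 3 N at the knob move it and the gate's walls stop the stem. It starts somewhere along the left leg (+y)
- shift (a joint): lever tilt along the legs, rad: 0 in line with the crossing channel, positive leans to the winder's +x, negative to -x (towards the robot). The leg's ends stop it at about +0.25 and -0.25 (knob about 40 mm from the centre). In the crossing channel it has play of about +/-0.05
- select (a joint): lever tilt across the gate, rad: positive leans to the winder's +y (left leg, about +0.18), negative to -y (right leg, about -0.18); play in a leg about +/-0.03 (knob about 29 mm from the centre)
- blue_spot (a point): centre of the flat blue dot, 18 mm wide, on the gate plate beyond the end of the right leg (winder -y), about 65 mm from the gate's centre: either at the rear end (+x) or at the front end (-x). A red dot marks the right leg's other end; yellow and white dots mark the left leg's ends
- bobbin_a: loose wire bobbin, white flanges 38 mm wide, copper winding, 26 mm tall, standing on the casing's left end (winder +y); leave it alone. Origin at the centre of its underside
- bobbin_b: loose wire bobbin, white flanges 38 mm wide, red winding, 26 mm tall, standing on the casing's right end (winder -y); leave it alone. Origin at the centre of its underside
- water_bottle: clear water bottle with a blue cap, 64 mm wide, 210 mm tall, standing on the bench; leave it alone
- bowl: yellow-green bowl, 120 mm wide, 50 mm tall, on the bench; leave it alone
- yellow_box: yellow box 60 x 100 x 70 mm on the bench; leave it alone
- screwdriver: blue-handled screwdriver, 220 mm long, lying on the bench; leave it alone
- screw_dish: small white dish, 70 mm wide, 30 mm tall, on the bench; leave it alone

How it is judged:
By the outcome, as a careful person would: the job done as asked, in the order asked, and still so for the second after the job is handed in, with the robot touching nothing.
It also fails if it takes over 64 s, if anything falls off the work surface, if the arm or the gripper's body presses on something with over 40 N, if the wrist force passes 120 N, or if a joint passes its speed limit or range.

## Working session

There is one attempt and no reset: what is moved stays moved. The work goes in short steps, Python scripts to look and compute and a tool call to move; the robot and the scene stay as the last step left them, time stands still between calls to the robot, and variables do not carry over. Pictures are saved under pics/ and viewed, on a budget of 10 in all, crops included, one or two more only if the job needs it, and the job is handed in when it is done.

Besides the shell and the picture viewer there is one more tool, called after "Call:" by a JSON object that holds its "api" and its "payload". servo_tool: Moves the arm, as the interface text tells. Its arguments: {"type":"object","properties":{"moves":{"type":"array","items":{"type":"object","properties":{"travel":{"type":"array","items":{"type":"number"}},"dr":{"type":"array","items":{"type":"number"}}}}},"claw":{"type":"number"},"squeeze":{"type":"number"}},"required":["moves"]}

```bash
mkdir -p pics; ls; python3 - <<'E'
from workcell import manip
import cv2,numpy as np
o=manip.get_obs();print(o['clock'],o['position'],o['ee_rot'],o['grip_width'],manip.tcp_to_grasp)
a=manip.camera("scene");b=manip.camera("side")
cv2.imwrite('pics/scene1.png',a);cv2.imwrite('pics/side1.png',b);cv2.imwrite('pics/wrist1.png',manip.camera("wrist"))
for n in("scene","side","wrist"):
  c=manip.calibration(n);print(n,np.round(c["intrinsics"],1).tolist(),np.round(c["view"],3).tolist())
E
```

```text
pics
0.0 [6.24616646e-01 6.01690527e-06 2.30557264e-01] [ 9.99999752e-01  3.59724788e-05 -7.01038972e-04  4.88132749e-05] 1.0022387322260766 -0.0187
scene [[432.7, 0.0, 321.4], [0.0, 432.7, 201.6], [0.0, 0.0, 1.0]] [[0.858, 0.513, -0.019, -0.448], [0.374, -0.65, -0.661, -0.071], [-0.351, 0.561, -0.75, 1.725], [0.0, 0.0, 0.0, 1.0]]
side [[364.5, 0.0, 319.5], [0.0, 364.5, 194.9], [0.0, 0.0, 1.0]] [[-0.999, -0.049, 0.011, 0.477], [-0.045, 0.767, -0.64, 0.091], [0.023, -0.64, -0.768, 1.077], [0.0, 0.0, 0.0, 1.0]]
wrist [[305.4, 0.0, 321.0], [0.0, 305.4, 199.1], [0.0, 0.0, 1.0]] [[1.0, 0.001, -0.001, -0.625], [0.001, -0.966, 0.259, -0.033], [-0.001, -0.259, -0.966, 0.378], [0.0, 0.0, 0.0, 1.0]]
```

View pics/scene1.png

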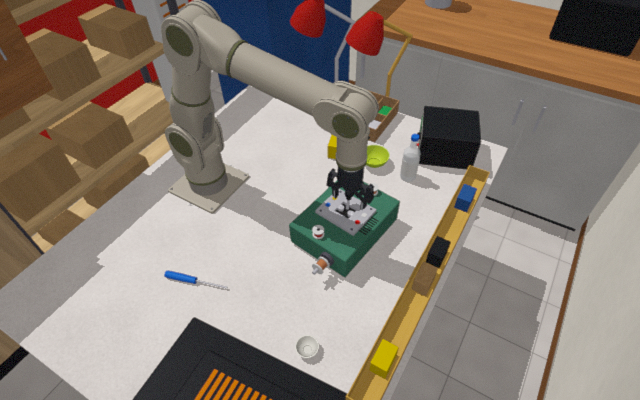

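View pics/side1.png

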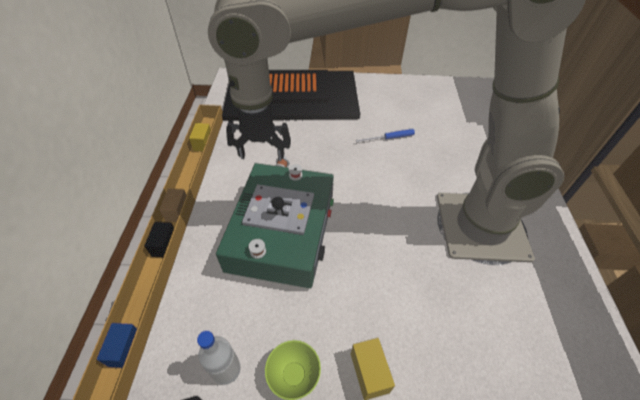

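View pics/wrist1.png

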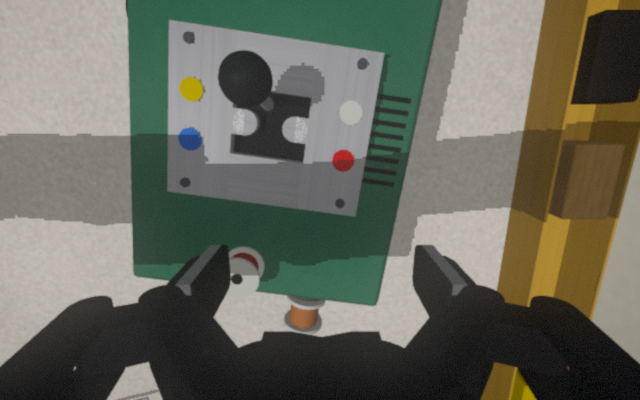

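The wrist view shows blue (190,139), red (343,160), yellow (192,89), white (350,112) and the knob at (245,77). Blue marks the front end of the right leg.

```bash
cat > h.py <<'E'
import numpy as np, cv2
from workcell import manip
def ray(name,px,z):
    c=manip.calibration(name);K=np.array(c["intrinsics"]);V=np.array(c["view"])
    d=V[:3,:3].T@np.linalg.inv(K)@[px[0],px[1],1];o=-V[:3,:3].T@V[:3,3]
    return o+d*(z-o[2])/d[2]
E
python3 - <<'E'
from h import *
P={k:ray("wrist",p,.124) for k,p in dict(blue=(190,139),red=(343,160),yel=(192,89),whi=(350,112)).items()}
for k in P: print(k,P[k].round(4))
c=sum(P.values())/4
ex=(P['red']+P['whi']-P['blue']-P['yel']);yaw=np.arctan2(ex[1],ex[0])
k=ray("wrist",(245,77),.178)
R=np.array([[np.cos(yaw),-np.sin(yaw)],[np.sin(yaw),np.cos(yaw)]])
print("c",c,"yaw",yaw,"knob",k,"local",R.T@(k-c)[:2])
for n in P: print(n,R.T@(P[n]-c)[:2])
for n in("blue","red"): print(n)
cb=ray("wrist",(240,268),.138);print("bobb",R.T@(cb-c)[:2])
cv2.imwrite('pics/side1c.png',cv2.resize(cv2.imread('pics/side1.png')[140:300,190:370],None,fx=4,fy=3.7))
E
```

```text
blue [0.5203 0.0492 0.124 ]
red [0.643  0.0324 0.124 ]
yel [0.526  0.0869 0.124 ]
whi [0.6478 0.07   0.124 ]
c [0.58427534 0.05963942 0.124     ] yaw -0.13680896591524877 knob [0.57992579 0.08917449 0.178     ] local [-0.00833698  0.02866589]
blue [-0.06197796 -0.01910567]
red [ 0.06192979 -0.01894265]
yel [-0.06146613  0.01910567]
whi [0.06151431 0.01894265]
blue
red
bobb [-0.01142644 -0.11953156]
```

Call:
{"api": "servo_tool", "payload": {"claw": 1, "moves": [{"travel":[0,0,0],"dr":[0,0,4]},{"travel":[0,0,0],"dr":[0,0,3.8]},{"travel":[-20,-16,0]},{"travel":[-21,-17,0]},{"travel":[-21,-17,0]},{"travel":[-20,-16,0]},{"travel":[-20,-16,0]},{"travel":[0,0,0]},{"travel":[0,0,0]}]}}

```text
$.moves[2]: bad value
```

```bash
cat >> h.py <<'E'
C=np.array([.5843,.0596]);yaw=-.1368
R=np.array([[np.cos(yaw),-np.sin(yaw)],[np.sin(yaw),np.cos(yaw)]])
def st():
    o=manip.get_obs();f=np.array(o['ft_force'])
    print(round(o['clock'],2),'tool local mm',(1e3*R.T@(np.array(o['position'])[:2]-C)).round(1),'z',round(o['position'][2]*1e3,1),'F loc',(R.T@f[:2]).round(1),round(f[2],1),'q',np.round(o['ee_rot'],3),'w',round(o['grip_width'],2))
def loc(name,px,z): return (1e3*R.T@(ray(name,px,z)[:2]-C)).round(1)
E
python3 - <<'E'
from h import *
st();cv2.imwrite('pics/w2.png',manip.camera("wrist"))
E
```

```text
0.15 tool local mm [ 48.2 -53.5] z 230.7 F loc [ 0.7 -0.2] 0.4 q [ 1.     0.    -0.001  0.   ] w 1.0
```

View pics/w2.png

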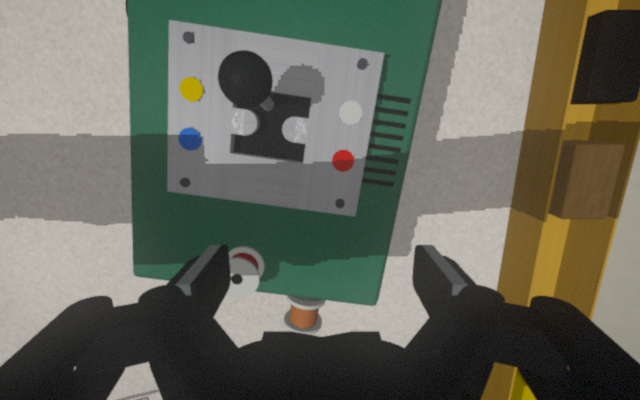

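The call was refused because every row needs `dr`, so the picture is unchanged. I'll resend it.

Call:
{"api": "servo_tool", "payload": {"claw": 1, "moves": [{"travel":[0,0,0],"dr":[0,0,4]},{"travel":[0,0,0],"dr":[0,0,3.8]},{"travel":[-20,-16,0],"dr":[0,0,0]},{"travel":[-21,-17,0],"dr":[0,0,0]},{"travel":[-21,-17,0],"dr":[0,0,0]},{"travel":[-20,-16,0],"dr":[0,0,0]},{"travel":[-20,-16,0],"dr":[0,0,0]},{"travel":[0,0,0],"dr":[0,0,0]},{"travel":[0,0,0],"dr":[0,0,0]}]}}

```text
clock: 1.32
position: [0.5355, 0.0944, 0.2313]
ee_rot: [0.998, -0.068, 0.0, 0.0]
ft_force: [0.5, 0.5, 0.3]
grip_width: -0.002
```

```bash
python3 - <<'E'
from h import *
st();cv2.imwrite('pics/w3.png',manip.camera("wrist"))
E
```

```text
1.32 tool local mm [-53.1  27.8] z 231.3 F loc [0.4 0.5] 0.3 q [ 0.998 -0.068  0.     0.   ] w -0.0
```

View pics/w3.png

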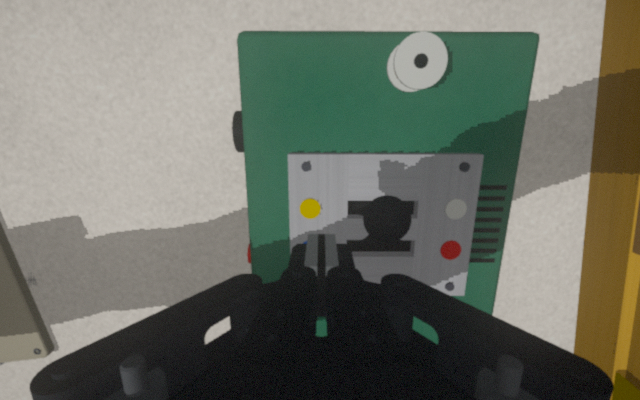

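Fingers are shut. The knob is now at (387,219), and the plate edges are square to the image, so the yaw is good.

```bash
python3 - <<'E'
from h import *
print(loc("wrist",(387,219),.179),loc("wrist",(310,209),.124),loc("wrist",(451,250),.124),loc("wrist",(456,209),.124),loc("wrist",(322,240),.231), loc("wrist",(297,250),.231),loc("wrist",(351,250),.231))
E
```

```text
[-8.4 27.9] [-61.9  18.2] [ 62.3 -19.6] [62.4 18.2] [-52.   34.5] [-64.6  29.1] [-37.4  29.1]
```

Call:
{"api": "servo_tool", "payload": {"moves": [{"travel":[0,0,22],"dr":[0,0,0]},{"travel":[0,0,22],"dr":[0,0,0]},{"travel":[0,0,21],"dr":[0,0,0]},{"travel":[0,0,0],"dr":[0,0,0]}]}}

```text
clock: 1.88
position: [0.5345, 0.094, 0.1648]
ee_rot: [0.998, -0.069, -0.001, 0.001]
ft_force: [-0.4, -0.4, 0.6]
grip_width: 0.004
```

Call:
{"api": "servo_tool", "payload": {"moves": [{"travel":[6,0,0],"dr":[0,0,0]},{"travel":[6,0,0],"dr":[0,0,0]},{"travel":[3,0,0],"dr":[0,0,0]},{"travel":[3,0,0],"dr":[0,0,0]},{"travel":[3,0,0],"dr":[0,0,0]},{"travel":[2,0,0],"dr":[0,0,0]},{"travel":[0,0,0],"dr":[0,0,0]}]}}

```text
clock: 2.75
position: [0.558, 0.092, 0.1663]
ee_rot: [0.998, -0.068, 0.0, -0.0]
ft_force: [-1.5, 0.0, 2.1]
grip_width: -0.0
```

```bash
python3 - <<'E'
from h import *
st();cv2.imwrite('pics/w4.png',manip.camera("wrist"))
E
```

```text
2.75 tool local mm [-30.5  28.5] z 166.3 F loc [-1.5 -0.2] 2.1 q [ 0.998 -0.068  0.    -0.   ] w -0.0
```

View pics/w4.png

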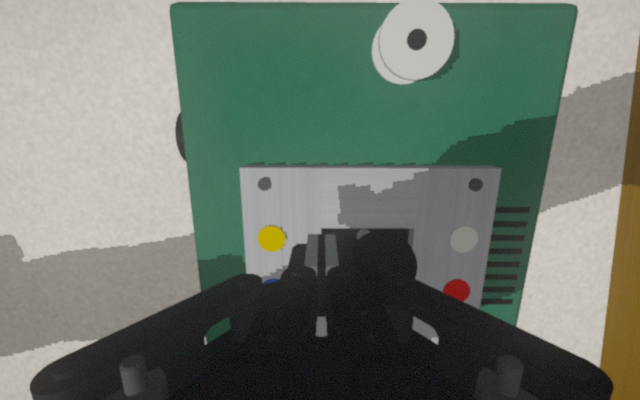

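The knob's right edge is at column 416 and its top at row 231, so its centre is about (385,264). I'll check that position, then back off and rise.

```bash
python3 - <<'E'
from h import *
for r in (258,264,270): print(loc("wrist",(385,r),.180),loc("wrist",(416,r),.180))
E
```

```text
[-0.8 32.5] [13.4 32.5]
[-0.7 29.4] [13.6 29.5]
[-0.5 26.4] [13.9 26.4]
```

Call:
{"api": "servo_tool", "payload": {"moves": [{"travel":[-8,0,0],"dr":[0,0,0]},{"travel":[-8,0,-20],"dr":[0,0,0]},{"travel":[0,0,-24],"dr":[0,0,0]},{"travel":[10,-10,-10],"dr":[0,0,0]},{"travel":[18,-16,0],"dr":[0,0,0]},{"travel":[18,-16,0],"dr":[0,0,0]},{"travel":[0,0,0],"dr":[0,0,0]}]}}

```text
clock: 3.68
position: [0.5937, 0.1307, 0.2214]
ee_rot: [0.998, -0.067, 0.001, -0.0]
ft_force: [0.5, -0.4, 0.7]
grip_width: 0.001
```

```bash
python3 - <<'E'
from h import *
st()
E
```

```text
3.67 tool local mm [-0.4 71.7] z 221.4 F loc [ 0.5 -0.4] 0.7 q [ 0.998 -0.067  0.001 -0.   ] w 0.0
```

Call:
{"api": "servo_tool", "payload": {"moves": [{"travel":[0,0,20],"dr":[0,0,0]},{"travel":[0,0,20],"dr":[0,0,0]},{"travel":[0,0,15],"dr":[0,0,0]},{"travel":[0,8,0],"dr":[0,0,0]},{"travel":[0,5,0],"dr":[0,0,0]},{"travel":[0,5,0],"dr":[0,0,0]},{"travel":[0,5,0],"dr":[0,0,0]},{"travel":[0,5,0],"dr":[0,0,0]},{"travel":[0,5,0],"dr":[0,0,0]},{"travel":[0,5,0],"dr":[0,0,0]},{"travel":[0,5,0],"dr":[0,0,0]},{"travel":[0,0,0],"dr":[0,0,0]}]}}

```text
clock: 5.18
position: [0.5874, 0.0862, 0.1652]
ee_rot: [0.998, -0.068, -0.0, 0.0]
ft_force: [0.1, 0.6, 0.2]
grip_width: 0.003
```

```bash
python3 - <<'E'
from h import *
st()
E
```

```text
5.17 tool local mm [-0.6 26.7] z 165.2 F loc [-0.   0.6] 0.2 q [ 0.998 -0.068 -0.     0.   ] w 0.0
```

Call:
{"api": "servo_tool", "payload": {"moves": [{"travel":[0,5,0],"dr":[0,0,0]},{"travel":[0,5,0],"dr":[0,0,0]},{"travel":[0,5,0],"dr":[0,0,0]},{"travel":[0,4,0],"dr":[0,0,0]},{"travel":[0,4,0],"dr":[0,0,0]},{"travel":[0,3,0],"dr":[0,0,0]},{"travel":[0,0,0],"dr":[0,0,0]}]}}

```text
clock: 6.05
position: [0.5838, 0.0608, 0.1652]
ee_rot: [0.998, -0.068, -0.0, 0.0]
ft_force: [-0.3, 0.8, -0.3]
grip_width: 0.003
```

```bash
python3 - <<'E'
from h import *
st();a=manip.camera("side");cv2.imwrite('pics/s5.png',cv2.resize(a[150:280,210:370],(800,600),interpolation=cv2.INTER_CUBIC))
E
```

```text
6.05 tool local mm [-0.6  1.1] z 165.2 F loc [-0.4  0.7] -0.3 q [ 0.998 -0.068 -0.     0.   ] w 0.0
```

View pics/s5.png

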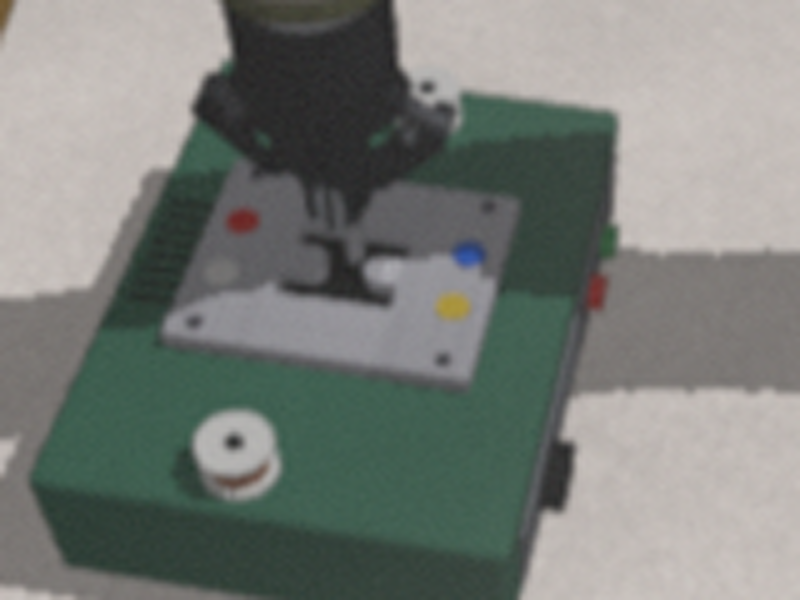

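The stem (355,245) is now at the right-leg end of the crossing, with the knob hidden behind the fingers. I'll push 2.5 mm more, then retreat and go round to the rear side.

Call:
{"api": "servo_tool", "payload": {"moves": [{"travel":[0,2.5,0],"dr":[0,0,0]},{"travel":[0,0,0],"dr":[0,0,0]},{"travel":[0,-8,0],"dr":[0,0,0]},{"travel":[0,-8,-20],"dr":[0,0,0]},{"travel":[0,0,-24],"dr":[0,0,0]},{"travel":[10,6,-12],"dr":[0,0,0]},{"travel":[18,14,0],"dr":[0,0,0]},{"travel":[18,14,0],"dr":[0,0,0]},{"travel":[4,10,0],"dr":[0,0,0]},{"travel":[0,0,0],"dr":[0,0,0]}]}}

```text
clock: 7.35
position: [0.6291, 0.0236, 0.2212]
ee_rot: [0.998, -0.069, -0.0, 0.0]
ft_force: [-0.8, 0.3, 0.6]
grip_width: -0.003
```

```bash
python3 - <<'E'
from h import *
st();cv2.imwrite('pics/w6.png',manip.camera("wrist"))
E
```

```text
7.35 tool local mm [ 49.3 -29.5] z 221.2 F loc [-0.9  0.2] 0.6 q [ 0.998 -0.069 -0.     0.   ] w -0.0
```

View pics/w6.png

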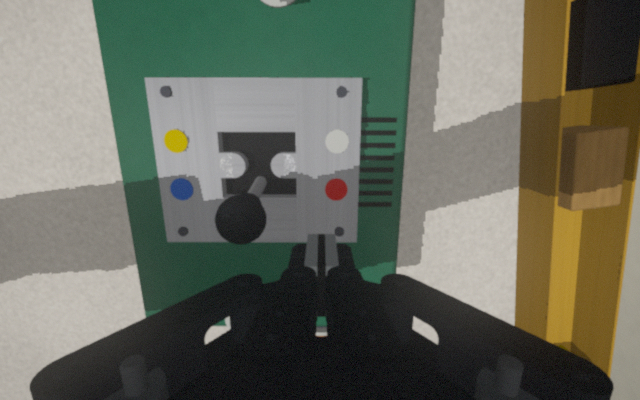

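The knob at (240,218) is now in the right leg, and blue (181,188) is at the front end.

```bash
python3 - <<'E'
from h import *
print(loc("wrist",(240,218),.177))
E
```

```text
[ -2.5 -25. ]
```

Call:
{"api": "servo_tool", "payload": {"moves": [{"travel":[0,0,20],"dr":[0,0,0]},{"travel":[0,0,20],"dr":[0,0,0]},{"travel":[0,0,17],"dr":[0,0,0]},{"travel":[-8,0,0],"dr":[0,0,0]},{"travel":[-5,0,0],"dr":[0,0,0]},{"travel":[-5,0,0],"dr":[0,0,0]},{"travel":[-5,0,0],"dr":[0,0,0]},{"travel":[-5,0,0],"dr":[0,0,0]},{"travel":[-5,0,0],"dr":[0,0,0]},{"travel":[-5,0,0],"dr":[0,0,0]},{"travel":[0,0,0],"dr":[0,0,0]}]}}

```text
clock: 8.78
position: [0.5914, 0.0294, 0.1644]
ee_rot: [0.998, -0.068, -0.0, -0.0]
ft_force: [1.1, 1.0, 1.0]
grip_width: -0.003
```

```bash
python3 - <<'E'
from h import *
st()
E
```

```text
8.78 tool local mm [ 11.1 -29. ] z 164.4 F loc [1.  1.1] 1.0 q [ 0.998 -0.068 -0.    -0.   ] w -0.0
```

Call:
{"api": "servo_tool", "payload": {"moves": [{"travel":[-4,0,0],"dr":[0,0,0]},{"travel":[-4,0,0],"dr":[0,0,0]},{"travel":[-4,0,0],"dr":[0,0,0]},{"travel":[-3,0,0],"dr":[0,0,0]},{"travel":[-3,0,0],"dr":[0,0,0]},{"travel":[0,0,0],"dr":[0,0,0]}]}}

```text
clock: 9.52
position: [0.5736, 0.0318, 0.1643]
ee_rot: [0.998, -0.068, -0.0, -0.0]
ft_force: [1.8, 0.3, -0.8]
grip_width: -0.004
```

```bash
python3 - <<'E'
from h import *
st()
E
```

```text
9.53 tool local mm [ -6.8 -29. ] z 164.3 F loc [1.7 0.6] -0.8 q [ 0.998 -0.068 -0.    -0.   ] w -0.0
```

Call:
{"api": "servo_tool", "payload": {"moves": [{"travel":[-1,0,0],"dr":[0,0,0]},{"travel":[-1,0,0],"dr":[0,0,0]},{"travel":[0,0,0],"dr":[0,0,0]}]}}

```text
clock: 9.9
position: [0.5719, 0.032, 0.1643]
ee_rot: [0.998, -0.068, 0.0, -0.0]
ft_force: [1.5, 0.1, -0.9]
grip_width: -0.001
```

```bash
python3 - <<'E'
from h import *
st()
E
```

```text
9.9 tool local mm [ -8.6 -29. ] z 164.3 F loc [1.5 0.3] -0.9 q [ 0.998 -0.068  0.    -0.   ] w -0.0
```

Still no stop. I'll go on in 1 mm steps and watch the force.

Call:
{"api": "servo_tool", "payload": {"moves": [{"travel":[-1,0,0],"dr":[0,0,0]},{"travel":[-1,0,0],"dr":[0,0,0]},{"travel":[0,0,0],"dr":[0,0,0]}]}}

```text
clock: 10.28
position: [0.5698, 0.0323, 0.1644]
ee_rot: [0.998, -0.068, 0.0, -0.0]
ft_force: [0.9, 0.6, -1.4]
grip_width: 0.0
```

Call:
{"api": "servo_tool", "payload": {"moves": [{"travel":[-1,0,0],"dr":[0,0,0]},{"travel":[0,0,0],"dr":[0,0,0]}]}}

```text
clock: 10.52
position: [0.5689, 0.0324, 0.1644]
ee_rot: [0.998, -0.068, 0.0, -0.0]
ft_force: [1.9, 0.1, -0.6]
grip_width: 0.0
```

```bash
python3 - <<'E'
from h import *
st();a=manip.camera("side");cv2.imwrite('pics/s7.png',cv2.resize(a[150:280,210:370],(800,600),interpolation=cv2.INTER_CUBIC))
E
```

```text
10.53 tool local mm [-11.6 -29. ] z 164.4 F loc [1.9 0.4] -0.6 q [ 0.998 -0.068  0.    -0.   ] w 0.0
```

Call:
{"api": "servo_tool", "payload": {"moves": [{"travel":[-1,0,0],"dr":[0,0,0]},{"travel":[0,0,0],"dr":[0,0,0]}]}}

```text
clock: 10.82
position: [0.5682, 0.0325, 0.1645]
ee_rot: [0.998, -0.068, 0.0, -0.0]
ft_force: [4.2, 0.3, -1.5]
grip_width: 0.002
```

Call:
{"api": "servo_tool", "payload": {"moves": [{"travel":[-1,0,0],"dr":[0,0,0]},{"travel":[0,0,0],"dr":[0,0,0]}]}}

```text
clock: 11.08
position: [0.5676, 0.0326, 0.1646]
ee_rot: [0.998, -0.068, 0.001, -0.0]
ft_force: [7.5, 0.1, -1.9]
grip_width: 0.0
```

View pics/s7.png

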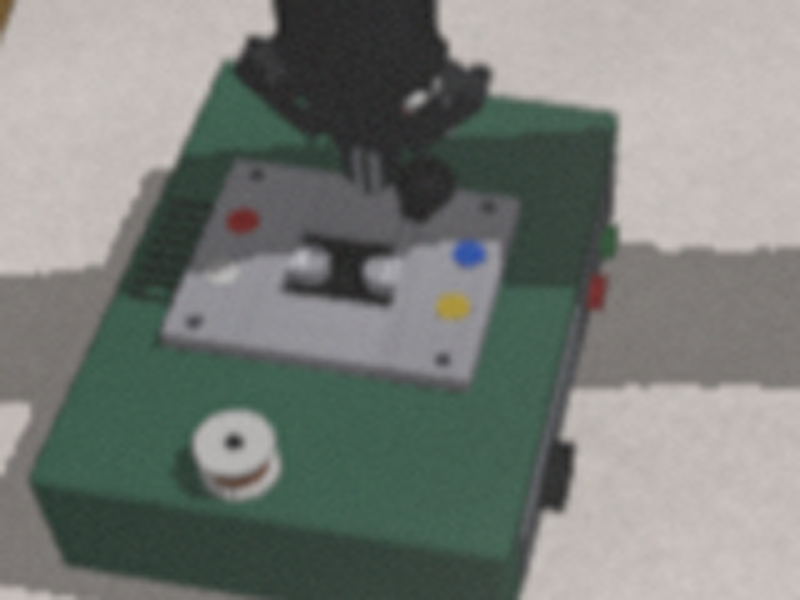

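The force rose from 2 to 7.5 N, so the lever is at its end stop, and the picture shows the knob (427,187) at the blue end. I'll withdraw to the rear, rise and check.

Call:
{"api": "servo_tool", "payload": {"moves": [{"travel":[3,0,0],"dr":[0,0,0]},{"travel":[10,0,0],"dr":[0,0,0]},{"travel":[15,0,-10],"dr":[0,0,0]},{"travel":[15,0,-25],"dr":[0,0,0]},{"travel":[15,0,-25],"dr":[0,0,0]},{"travel":[10,0,-10],"dr":[0,0,0]},{"travel":[0,0,0],"dr":[0,0,0]},{"travel":[0,0,0],"dr":[0,0,0]}]}}

```text
clock: 12.08
position: [0.6337, 0.0235, 0.2334]
ee_rot: [0.998, -0.068, -0.001, 0.0]
ft_force: [0.2, -0.2, 0.6]
grip_width: -0.005
```

```bash
python3 - <<'E'
from h import *
st();cv2.imwrite('pics/w8.png',manip.camera("wrist"))
E
```

```text
12.07 tool local mm [ 53.9 -29. ] z 233.4 F loc [ 0.2 -0.1] 0.6 q [ 0.998 -0.068 -0.001  0.   ] w -0.0
```

View pics/w8.png

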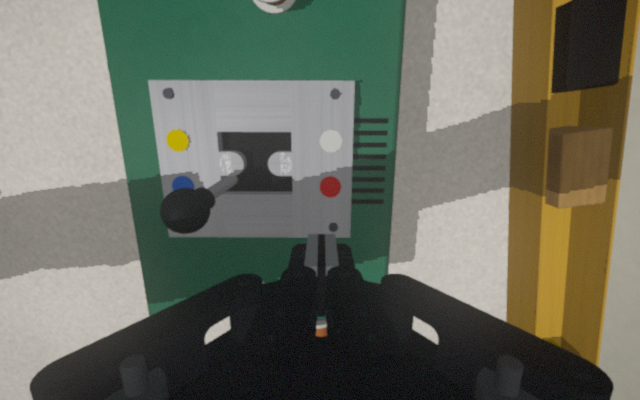

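The knob (186,211) is by the blue dot and the arm is clear. I'll compute its position and hand in if it agrees.

```bash
python3 - <<'E'
from h import *
p=loc("wrist",(186,211),.172);print(p)
if p[0]<-36 and -36<p[1]<-20: manip.hand_in();print("handed in")
E
```

```text
[-39.9 -26.1]
the job is handed in; nothing more can be done
handed in
```

The lever is in the slot marked by the blue dot, the front end of the right leg, and I've handed the job in. I used the outside of the shut fingers, in three gentle pushes: to the crossing channel, across it, then towards the robot down the right leg.

- **At the stop:** the force rose from about 2 N to 7.5 N as the lever reached the leg's end.
- **Final position:** after I backed away, the last picture puts the knob at (-39.9, -26.1) mm from the gate's centre. The full stop is about (-40, -29) mm, and the sideways difference is within the leg's play.
- **Arm clear:** the fingers ended about 90 mm from the knob with almost no force reading, at about 12 s on the robot's clock.
- **Rest of the bench:** I did no separate check of every other object. No unexpected contact force showed in the readings, and the last views showed nothing disturbed where it was visible.

One early move call was refused for a missing field and moved nothing; I resent it correctly.

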